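Draw the dock bolt while holding its safety catch down

TASK

Unlock the dock that holds the empty tube rack: press its spring catch bar down with one fingertip, and while it is held down push the bolt's lug with the other finger until the bolt is fully drawn, then let go so the catch springs back up and locks it open. Pick nothing up, leave the tube rack standing in its bay, leave the tip box's dock locked and do not shift the tip box, the bottle or the petri dish.

Things in the scene. Friction and masses are not known exactly. Their poses are not given: they have to be found in the camera images.
- rack_dock: Aluminium dock fixed to the worktop that holds the open tube rack. L-shaped plate 5 mm thick, origin on the worktop; it spans (mm) x -124..112, y -100..100, less the back left corner. Its x points away from the robot, y left. Bay: x -12..106, y -90..-10, rails 17 mm high. The steel bolt lies along y across the bay's front (x -40..-20); the catch's press bar is parallel to it, nearer the robot (x -118..-82).
- rack_lug (a point): On that bolt, moves with it; axes as the dock's: top edge, mid-width, of the lug face to push (facing dock -y). Black upright lug: 36 mm wide along x, 12 thick (from here to +y), 37 tall, top 60 mm over the worktop. The bolt bar below tops at 24 mm, its staples at 28, catch housing at 24. Bolt home: point at dock (-30, 40, 60) mm.
- rack_bar (a point): On that safety catch, moves with it; axes as the dock's: centre of the press bar's top face. Black rounded strip 36 mm wide along x, 100 mm long along y (the bolt's direction), so a fingertip can ride along it while the bolt slides. Catch up: point at dock (-100, 42, 44) mm, i.e. its centre line is 70 mm nearer the robot than the lug's.
- rack_bolt (a joint): Bolt travel, m: 0 = home, tongue in front of the bay; 0.036 = fully drawn, at its end stop. Slides along dock +y (left, away from the bay), about 2 N, stays where left. Notched every 12 mm: with the catch up it has only about 1.5 mm play, and a catch let up on the way drops into the next notch.
- rack_catch (a joint): How far that catch is pressed straight down, m: 0 = up (locks the bolt), 0.010 = bottomed. It frees the bolt from 0.005 on; 0.008 is a comfortable hold. About 2 N to start, 6 N at the bottom; springs back up when let go.
- box_dock: Aluminium dock fixed to the worktop that holds the pipette tip box, otherwise identical. L-shaped plate 5 mm thick, origin on the worktop; it spans (mm) x -124..112, y -100..100, less the back left corner. Its x points away from the robot, y left. Bay: x -12..106, y -90..-10, rails 17 mm high. The steel bolt lies along y across the bay's front (x -40..-20); the catch's press bar is parallel to it, nearer the robot (x -118..-82).
- box_lug (a point): On that bolt, moves with it; axes as the dock's: top edge, mid-width, of the lug face to push (facing dock -y). Black upright lug: 36 mm wide along x, 12 thick (from here to +y), 37 tall, top 60 mm over the worktop. The bolt bar below tops at 24 mm, its staples at 28, catch housing at 24. Bolt home: point at dock (-30, 40, 60) mm.
- box_bar (a point): On that safety catch, moves with it; axes as the dock's: centre of the press bar's top face. Black rounded strip 36 mm wide along x, 100 mm long along y (the bolt's direction), so a fingertip can ride along it while the bolt slides. Catch up: point at dock (-100, 42, 44) mm, i.e. its centre line is 70 mm nearer the robot than the lug's.
- box_bolt (a joint): Bolt travel, m: 0 = home, tongue in front of the bay; 0.036 = fully drawn, at its end stop. Slides along dock +y (left, away from the bay), about 2 N, stays where left. Notched every 12 mm: with the catch up it has only about 1.5 mm play, and a catch let up on the way drops into the next notch.
- box_catch (a joint): How far that catch is pressed straight down, m: 0 = up (locks the bolt), 0.010 = bottomed. It frees the bolt from 0.005 on; 0.008 is a comfortable hold. About 2 N to start, 6 N at the bottom; springs back up when let go.
- tube_rack: Translucent white tube rack with eight round holes, empty, 108 x 60 x 50 mm, 0.16 kg, loose, standing in the bay of the rack dock with its long side along dock x. Origin at the centre of its underside.
- tip_box: Closed blue pipette tip box with clear-blue lid, 118 x 73 x 62 mm, loose, standing in the bay of the other dock with its long side along dock x. Origin at the centre of its underside.
- pe_bottle: White plastic screw-cap bottle, 48 mm wide, 83 mm high, loose bystander beside the docks. Origin at the centre of its underside.
- petri: Petri dish, 60 mm wide, 14 mm high, loose bystander beside the docks. Origin at the centre of its underside.
Not all that is in view belongs to the job. Leave any purple or yellow look-alike of the tube_rack alone.

How it is judged (in metres and radians):
On the way, in this order (a step that is already met when the one before it is completed fails the run):
1. a finger holds the tube rack dock's catch down while its bolt is still home (value of joint rack_catch above 0.005 m and value of joint rack_bolt below 0.004 m and contact force between the fingers and rack_catch above 0.3 N), for 0.1 s.
2. with a finger still on the catch, a finger pushes the bolt part of the way (value of joint rack_bolt between 0.01 and 0.03 m and value of joint rack_catch above 0.004 m and contact force between the fingers and rack_catch above 0.3 N and contact force between the fingers and rack_bolt above 0.3 N), for 0.02 s.
At the end, for the whole second after the job is handed in: The tube rack dock's bolt is drawn more than 33 of its 36 mm and at rest, its catch is back up (within 2 mm); the other dock's bolt is home (within 4 mm) with its catch up; the tube rack, tip box, bottle and petri dish are within 15 mm of where they started and the rack stands upright at rest (value of joint rack_bolt above 0.033 m and value of joint each of rack_catch, box_catch below 0.002 m and velocity of joint rack_bolt between -0.005 and 0.005 m/s and value of joint box_bolt below 0.004 m and linear speed of tube_rack below 0.01 m/s and angle between tube_rack's own z axis and vertical below 0.1 rad and distance of each of tube_rack, tip_box, pe_bottle, petri from where it was at the start of the episode below 0.015 m); the robot touches nothing.
It fails at once if the tube rack or tip box is lifted or shifted by more than 20 mm (distance of any of tube_rack, tip_box from where it was at the start of the episode above 0.02 m).
It fails at once if the other dock's bolt is drawn (value of joint box_bolt above 0.006 m).
It fails at once if the bottle or the petri dish is shifted by more than 20 mm (distance of any of pe_bottle, petri from where it was at the start of the episode above 0.02 m).
It also fails if it takes over 32 s, if anything falls off the work surface, if the arm or the gripper's body presses on something with over 40 N, if the wrist force passes 120 N, or if a joint passes its speed limit or range.

ROBOT

A 6-joint arm with a two-finger parallel gripper is mounted at the origin on a cart in front of the work surface, level with it; the furniture and walls round the work are solid. World frame = base frame: x ahead of the robot, y to its left, z up, the work surface at z = 0. Lengths are in m, angles in degrees, forces in N, time in s.
With the tool pointing down it reaches from about 0.375 to 0.9 m from the base axis. Payload 3.1 kg.
Tool frame: the origin (TCP) lies at the very end of the fingers, on their centre line; the grasp point (between the pads) lies 19 mm behind it; z points along the fingers, y is the line along which they close (so a half turn about z gives the same grasp; the last joint's range is limited). The gripper opens to 87 mm and grips with 3 to 60 N. Pads are 19 mm wide; open, the fingers measure 117 mm over their backs; the gripper's body (75 mm by 190 mm) begins 51 mm behind the grasp point.
Start: joints at [57.783, 30.224, 82.088, -0, 67.689, -10.227], TCP at [0.234, 0.58, 0.223] pointing down, gripper open.
Joint ranges: [-176.69, 176.69], [-43.24, 126.21], [12.49, 139.97], [-82, 262], [0, 151.66], [-163.58, 163.58]. Speed limits (degrees/s): [159.86, 159.86, 180, 180, 180, 180].

INTERFACE

Orientations are given as a 3x3 rotation matrix whose columns are the frame's x, y, z axes.
In Python, from rig import * gives the robot as it stands.
- The arm moves only by the tool jog_arm, never from a script. Its arguments are lists of equal length, an entry for each row: "delta_pos": the shift along the world's x, y, z in cm, a list of three; "turn": the turn about the world's z in degrees; "grip": the closure, from 0 (fully open) to 1 (shut). In form: {"delta_pos": [[x, y, z], ...], "turn": [turn, ...], "grip": [grip, ...]}. A call has 1 to 12 rows; each row is the pose to reach, as a shift and turn from the pose commanded when the call began; what a row does not reach only later rows make up. A row lasts 1/8 s, in which the tool goes at most 62.5 mm and 10.7 degrees, less where a joint would pass 70% of its speed; a pose out of reach is approached as far as the arm can. A call with a gripper value outside its range is refused whole. The fingers move at their own pace and stop on an object; the grip force is fixed at half the most. Time passes only in rows, so rows that repeat a pose let the fingers close. It gives the time, the measured TCP pose, the force, the opening and the grip force at its end, in the units of the state.
- read_state(): the state, without advancing time (a new reading comes with each control period).
- capture(name): name is "side" or "top" or "wrist"; returns a dict with "color" (480x640x3 uint8, blue, green, red), "fovy" (degrees; the focal length in pixels is half the picture's height over the tangent of half this angle, whatever the lens; pixels are square), "cx", "cy" (the principal point, pixels), "k1" (the pictures are not rectified: a ray, as slopes to the right and down, at radius r is drawn at 1 + k1 r^2 times it, then the intrinsics apply), "camera_from_world" (4x4, takes a point from world to camera coordinates). Camera axes: x right, y up, looking along -z (the intrinsics and any distortion apply to the point x, -y, -z); pixel columns grow to the right and rows downward; lengths in m; the calibration is good to about 2 mm. A picture is of the moment at which its call begins. There is no depth.
- hand_in(): hands the job in; it is judged then, once.
The state is a dict: "time_s": time; "joint_positions": joint angles; "qvel": joint speeds; "tau": joint torques, N m; "position": TCP position; "tcp_rot": TCP orientation; "force": force on the tool from outside, world axes, zero at the start; "moment": the same for the moment, N m; "opening": opening from 0.0 (shut) to 1.0 (fully open); "grasp_force": force on a finger pad.
Only numpy, scipy, OpenCV 4.12 (cv2) and the standard library are available. Lean on these libraries where they do the work, as an engineer would, in place of code of your own. Each camera call takes 0.05 s, during which the arm holds its last target. There are 200 camera calls.

## Working session

There is one attempt and no reset: what is moved stays moved. The work goes in short steps, Python scripts to look and compute and a tool call to move; the robot and the scene stay as the last step left them, time stands still between calls to the robot, and variables do not carry over. Pictures are saved under pics/ and viewed, at most 10 in all, crops included, and the job is handed in when it is done.

Besides the shell and the picture viewer there is one more tool, called after ">>>" as a command line: name --pt "numbers of a row" for each row, then --argument value for the rest. jog_arm: Moves the arm, as the interface text tells. Its arguments: {"type":"object","properties":{"delta_pos":{"type":"array"},"turn":{"type":"array"},"grip":{"type":"array"}},"required":["delta_pos","turn","grip"]}

```bash
mkdir -p pics; python3 - <<'E'
from rig import *
import cv2,pickle,numpy as np
s=read_state();print(s['time_s'],s['position'],np.round(s['tcp_rot'],3).tolist(),s['opening'])
for n in("top","side"):
    c=capture(n);pickle.dump(c,open(f'{n}.pkl','wb'));cv2.imwrite(f'pics/{n}0.png',c['color'])
    M=np.linalg.inv(c['camera_from_world']);print(n,c['fovy'],c['cx'],c['cy'],c['k1'],M[:3,3],-M[:3,2])
E
```

```text
0.0 [0.23360333 0.57890259 0.22156848] [[-0.927, 0.374, -0.001], [0.374, 0.927, -0.002], [0.0, -0.002, -1.0]] 1.0009597765265037
top 45.65894330907448 313.46522680031615 252.44734975553465 -0.1812715971950806 [ 0.24686045 -0.17830251  1.46611728] [ 0.20483536  0.01437394 -0.97869089]
side 48.182802769247324 318.11311411939056 232.26196766742896 -0.035628624612998296 [ 0.28473126 -1.15527175  0.95235215] [ 0.1756882   0.73526524 -0.65461338]
```

View pics/top0.png

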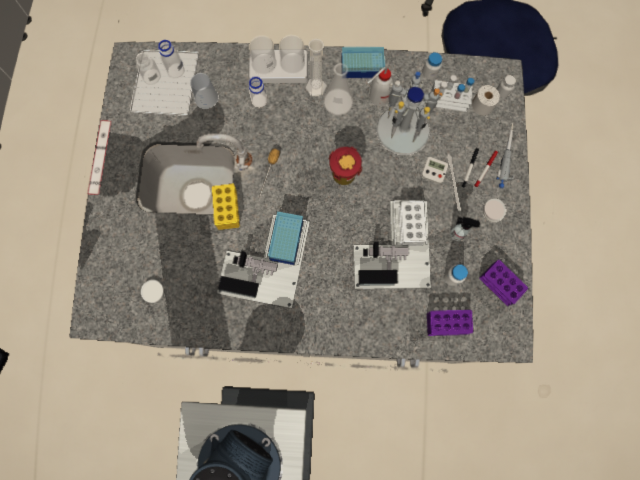

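View pics/side0.png

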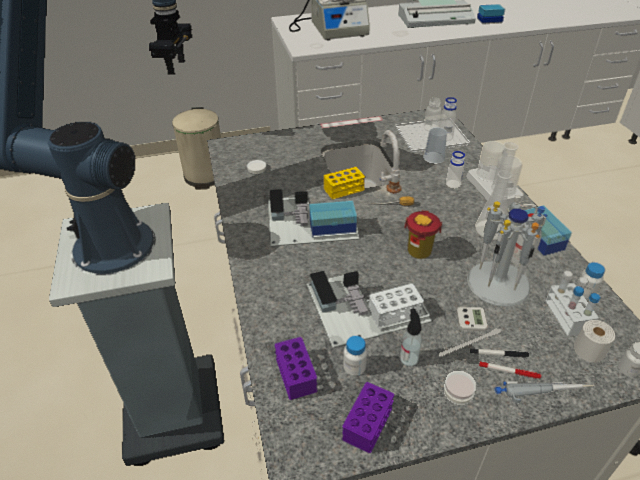

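The top view shows the rack dock at about (392,250): white rack at (410,222), bar at (378,277), lug at (368,250). The tip box dock is at (265,265), with its bar at (238,287) and lug at (240,260). The bottle is at (459,273).

Things that could be mistaken for the target:
- **Racks:** white (410,222) is the one I want. The look-alikes are purple (504,283), purple (451,322) and yellow (225,206).
- **Bars:** the rack dock's bar (378,277) is the one I want. The tip box dock's bar (238,287) must be left alone.

I'll check the choice in one close crop.

```bash
python3 - <<'E'
import cv2
a=cv2.imread('pics/top0.png')[190:300,340:480]
cv2.imwrite('pics/crop1.png',cv2.resize(a,None,fx=5.5,fy=5.4,interpolation=cv2.INTER_CUBIC))
b=cv2.imread('pics/side0.png')[255:355,290:430]
cv2.imwrite('pics/crop2.png',cv2.resize(b,None,fx=5.5,fy=5.5,interpolation=cv2.INTER_CUBIC))
E
```

```text
(no output)
```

View pics/crop1.png

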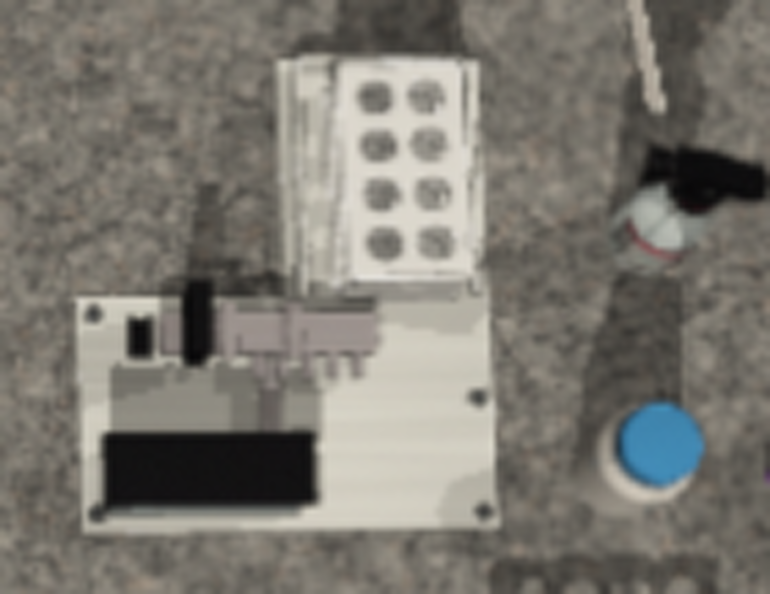

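View pics/crop2.png

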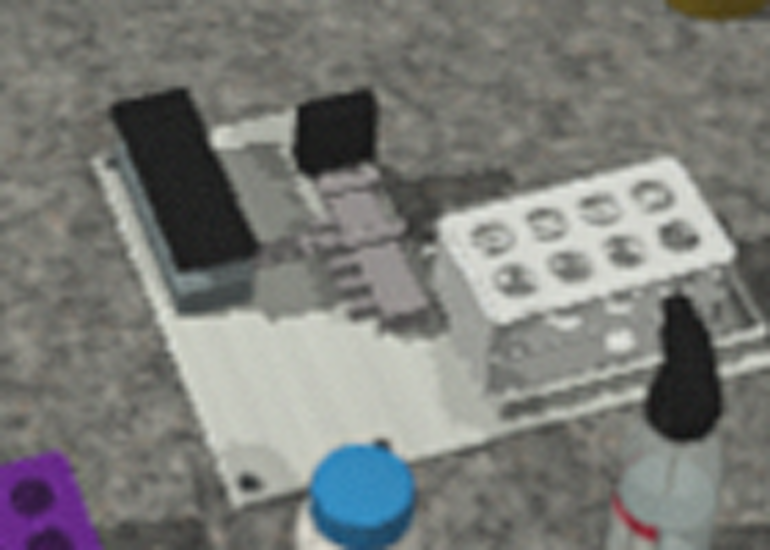

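The crop confirms the choice: the white rack sits in the right-hand dock, with bar top corners at crop1 (104..318, 431..505). The front plate corners are at (84,530) and (499,525). I'll fit the dock pose from both views.

```bash
cat > h.py <<'E'
import numpy as np,pickle
def proj(c,P):
    P=np.asarray(P,float);q=P@c['camera_from_world'][:3,:3].T+c['camera_from_world'][:3,3]
    s=np.c_[q[:,0],-q[:,1]]/-q[:,2:3];r2=(s**2).sum(1,keepdims=True);s=s*(1+c['k1']*r2)
    f=240/np.tan(np.radians(c['fovy']/2));return s*f+[c['cx'],c['cy']]
def world(p,D):
    D=np.asarray(D,float)/1000;c,s=np.cos(p[2]),np.sin(p[2])
    return np.c_[p[0]+c*D[:,0]-s*D[:,1],p[1]+s*D[:,0]+c*D[:,1],D[:,2]]
E
python3 - <<'E'
from h import *
from scipy.optimize import least_squares
T=pickle.load(open('top.pkl','rb'));S=pickle.load(open('side.pkl','rb'))
bar=[(-118,92,44),(-82,92,44),(-118,-8,44),(-82,-8,44)]
pt=[(-124,100,5),(-124,-100,5)]
tp=np.array([(104,506),(104,432),(318,503),(318,430),(84,530),(499,525)])
sp=np.array([(112,105),(187,90),(180,270),(258,247),(95,160),(236,505),(298,100),(374,90)])
tu=(tp+.5)/[5.5,5.4]-.5+[340,190]; su=(sp+.5)/5.5-.5+[290,255]
dt=bar+pt; ds=bar+pt+[(-48,52,60),(-12,52,60)]
for sel in('both','top','side'):
    def r(p):
        a=proj(T,world(p,dt))-tu;b=proj(S,world(p,ds))-su
        return np.concatenate([a.ravel()]*(sel!='side')+[b.ravel()]*(sel!='top'))
    o=least_squares(r,[.45,-.4,0],loss='soft_l1')
    print(sel,o.x[:2],np.degrees(o.x[2]))
    if sel=='both':
        print(np.round(r(o.x).reshape(-1,2),1).tolist()); print('lug,bar',world(o.x,[(-30,40,60),(-100,42,44)]))
E
```

```text
both [ 0.59467357 -0.36032942] 3.1747780643736734
[[-0.1, -0.3], [-0.3, -0.6], [0.4, 0.1], [0.0, -0.4], [-0.6, -0.1], [0.5, 0.4], [-0.5, -0.1], [0.2, -0.7], [-0.1, 0.1], [0.9, 0.5], [-0.3, -0.4], [0.2, 0.5], [-0.9, 0.9], [-0.2, -0.7]]
lug,bar [[ 0.56250433 -0.32205227  0.06      ]
 [ 0.492501   -0.32393208  0.044     ]]
top [ 0.59450362 -0.35952513] 3.619125492990335
side [ 0.59481002 -0.36071432] 2.8828613411758703
```

The pose fits to within 1 px: dock at (0.595, −0.360), yaw 3.2°. The TCP should go to dock (−65, 24), which is world (0.528, −0.340). The finger line runs along dock x, a turn of −64.8°. Finger spacing is 70 mm, which is closure 0.37.

>>> jog_arm --pt "2.3 -5.3 0" --pt "4.6 -10.6 0" --pt "7 -16 0" --pt "9.3 -21.3 0" --pt "11.6 -26.6 0" --pt "14 -32 0" --pt "16.3 -37.3 0" --pt "18.6 -42.6 0" --pt "21 -48 0" --pt "22.1 -54 0" --pt "23.3 -60 0" --pt "24.4 -66 0" --turn '[-7, -14, -21, -28, -35, -42, -50, -57, -64.8, -64.8, -64.8, -64.8]' --grip '[0.37, 0.37, 0.37, 0.37, 0.37, 0.37, 0.37, 0.37, 0.37, 0.37, 0.37, 0.37]'

```text
time_s: 1.6
position: [0.478, -0.0825, 0.2224]
tcp_rot: [[-0.056, 0.998, -0.0], [0.998, 0.056, 0.0], [0.0, 0.0, -1.0]]
force: [1.1, 1.3, -0.3]
opening: 0.628
grasp_force: 0.0
```

>>> jog_arm --pt "1.2 -6 0" --pt "2.4 -12 0" --pt "3.6 -18 -2" --pt "4.5 -23 -5" --pt "5.0 -25.7 -8" --pt "5.0 -25.7 -11" --pt "5.0 -25.7 -11" --pt "5.0 -25.7 -11" --turn '[0, 0, 0, 0, 0, 0, 0, 0]' --grip '[0.37, 0.37, 0.37, 0.37, 0.37, 0.37, 0.37, 0.37]'

```text
time_s: 2.6
position: [0.5283, -0.3374, 0.1132]
tcp_rot: [[-0.056, 0.998, 0.0], [0.998, 0.056, -0.0], [-0.0, 0.0, -1.0]]
force: [0.1, -0.3, 0.1]
opening: 0.629
grasp_force: 0.0
```

```bash
python3 - <<'E'
from rig import *
import cv2,pickle
from h import *
c=capture("wrist");pickle.dump(c,open('wrist.pkl','wb'))
s=read_state();print(s['position'],s['force'],s['opening'])
p=[.59467,-.36033,np.radians(3.17)]
D=[(-118,92,44),(-82,92,44),(-118,-8,44),(-82,-8,44),(-48,40,60),(-12,40,60),(-48,52,60),(-12,52,60)]
u=proj(c,world(p,D));print(np.round(u,1).tolist())
im=c['color'].copy()
for a in u: cv2.drawMarker(im,tuple(int(round(v)) for v in a),(0,0,255),cv2.MARKER_CROSS,10,1)
cv2.imwrite('pics/wrist1.png',im)
E
```

```text
[ 0.52872279 -0.3375432   0.11385213] [ 1.06291936 -0.19086586  0.26035544] 0.6305792566084962
[[220.7, 140.7], [285.1, 140.7], [229.7, 306.9], [287.7, 307.0], [346.2, 237.9], [411.4, 237.9], [346.7, 216.5], [412.7, 216.5]]
```

View pics/wrist1.png

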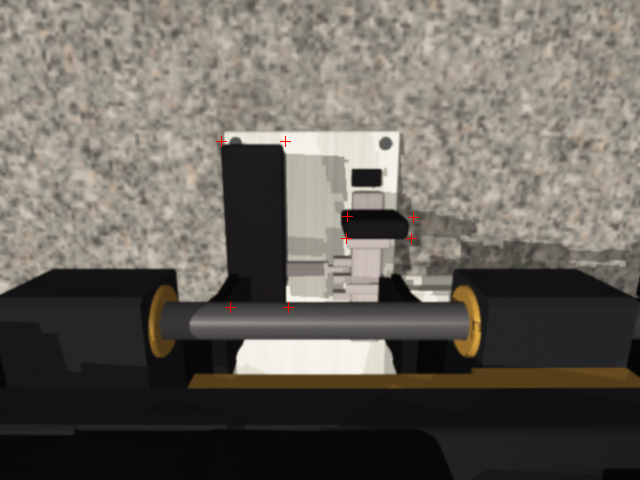

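The wrist view agrees with the fit to about 2 mm: bar end at (253,144), lug top at (375,215–238). I'll back off 4 mm from the lug and go down to first contact with the bar.

>>> jog_arm --pt "0 -0.4 -1.5" --pt "0 -0.4 -3.5" --pt "0 -0.4 -5.5" --pt "0 -0.4 -6.5" --pt "0 -0.4 -7" --pt "0 -0.4 -7.2" --pt "0 -0.4 -7.2" --turn '[0, 0, 0, 0, 0, 0, 0]' --grip '[0.37, 0.37, 0.37, 0.37, 0.37, 0.37, 0.37]'

```text
time_s: 3.52
position: [0.5278, -0.3413, 0.0411]
tcp_rot: [[-0.056, 0.998, -0.0], [0.998, 0.056, 0.0], [0.0, -0.0, -1.0]]
force: [-2.0, 1.5, 3.0]
opening: 0.629
grasp_force: 1.6
```

The bar is in contact at 3 N. Next I press it down another 5 mm, to about 8 mm in total.

>>> jog_arm --pt "0 0 -0.3" --pt "0 0 -0.5" --pt "0 0 -0.5" --pt "0 0 -0.5" --turn '[0, 0, 0, 0]' --grip '[0.37, 0.37, 0.37, 0.37]'

```text
time_s: 4.03
position: [0.5282, -0.3416, 0.0359]
tcp_rot: [[-0.056, 0.998, 0.0], [0.998, 0.056, -0.0], [-0.0, 0.0, -1.0]]
force: [-1.6, 1.3, 5.0]
opening: 0.632
grasp_force: 2.6
```

Held down at 5 N. Now I push along dock +y.

>>> jog_arm --pt "0 0.4 0" --pt "0 0.8 0" --pt "-0.1 1.2 0" --pt "-0.1 1.6 0" --pt "-0.1 2.0 0" --pt "-0.1 2.4 0" --pt "-0.2 2.8 0" --pt "-0.2 3.2 0" --pt "-0.2 3.6 0" --pt "-0.2 4.0 0" --pt "-0.2 4.2 0" --pt "-0.2 4.2 0" --turn '[0, 0, 0, 0, 0, 0, 0, 0, 0, 0, 0, 0]' --grip '[0.37, 0.37, 0.37, 0.37, 0.37, 0.37, 0.37, 0.37, 0.37, 0.37, 0.37, 0.37]'

```text
time_s: 5.52
position: [0.5279, -0.3022, 0.0367]
tcp_rot: [[-0.057, 0.998, 0.005], [0.998, 0.057, -0.005], [-0.006, 0.004, -1.0]]
force: [0.5, -4.4, 5.7]
opening: 0.632
grasp_force: 3.1
```

>>> jog_arm --pt "0 0.2 0" --pt "0 0.4 0" --pt "0 0.4 0" --pt "0 0.4 0" --turn '[0, 0, 0, 0]' --grip '[0.37, 0.37, 0.37, 0.37]'

```text
time_s: 6.02
position: [0.5279, -0.2999, 0.0367]
tcp_rot: [[-0.056, 0.998, 0.005], [0.998, 0.056, -0.008], [-0.008, 0.005, -1.0]]
force: [-1.6, -7.8, 5.0]
opening: 0.631
grasp_force: 5.3
```

>>> jog_arm --pt "0 0.2 0" --pt "0 0.4 0" --pt "0 0.4 0" --pt "0 0.4 0" --turn '[0, 0, 0, 0]' --grip '[0.37, 0.37, 0.37, 0.37]'

```text
time_s: 6.52
position: [0.528, -0.2997, 0.0368]
tcp_rot: [[-0.056, 0.998, 0.006], [0.998, 0.056, -0.013], [-0.014, 0.006, -1.0]]
force: [-3.9, -16.4, 1.9]
opening: 0.635
grasp_force: 9.5
```

```bash
python3 - <<'E'
from rig import *
import cv2,pickle
from h import *
c=capture("side");p=[.59467,-.36033,np.radians(3.17)]
for d in(0,24,36):print(d,np.round(proj(c,world(p,[(-48,40+d,60),(-12,40+d,60),(-48,52+d,60),(-12,52+d,60),(-12,40+d,24)])),1).tolist())
cv2.imwrite('pics/side2.png',cv2.resize(c['color'][225:345,290:430],None,fx=5,fy=5,interpolation=cv2.INTER_CUBIC))
E
```

```text
0 [[344.6, 277.2], [359.2, 273.7], [342.9, 273.7], [357.4, 270.3], [358.7, 284.4]]
24 [[341.2, 270.2], [355.6, 266.8], [339.6, 266.8], [353.9, 263.5], [355.2, 277.5]]
36 [[339.6, 266.8], [353.9, 263.5], [337.9, 263.4], [352.1, 260.1], [353.4, 274.1]]
```

View pics/side2.png

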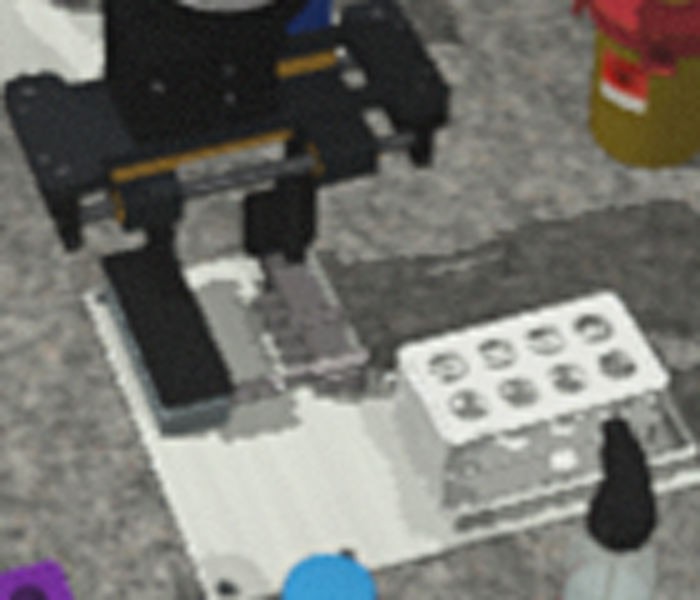

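The arm has stopped against the end stop: force rose to 16 N with no further motion, and the lug at (339,264) in the side view matches 36 mm of travel. I'll ease the push, lift to let the catch spring up, back off the lug, then raise clear.

>>> jog_arm --pt "0 -0.4 0" --pt "0 -0.6 0.3" --pt "0 -0.6 0.9" --pt "0 -0.6 1.3" --pt "0 -1.0 1.3" --pt "0 -1.8 1.3" --pt "0 -1.8 3" --pt "0 -1.8 6" --pt "0 -1.8 10" --pt "0 -1.8 14" --pt "0 -1.8 14" --turn '[0, 0, 0, 0, 0, 0, 0, 0, 0, 0, 0]' --grip '[0.37, 0.37, 0.37, 0.37, 0.37, 0.37, 0.37, 0.37, 0.37, 0.37, 0.37]'

```text
time_s: 7.95
position: [0.528, -0.3105, 0.1803]
tcp_rot: [[-0.056, 0.998, 0.007], [0.998, 0.056, -0.005], [-0.006, 0.006, -1.0]]
force: [-0.2, -0.2, -0.3]
opening: 0.63
grasp_force: 0.0
```

```bash
python3 - <<'E'
from rig import *
import cv2,pickle
from h import *
s=read_state();print(s['position'],s['force'])
c=capture("wrist");p=[.59467,-.36033,np.radians(3.17)]
im=c['color'].copy()
D=[(-118,92,44),(-82,92,44),(-48,76,60),(-12,76,60),(-48,88,60),(-12,88,60)]
u=proj(c,world(p,D));print(np.round(u,1).tolist())
for a in u: cv2.drawMarker(im,tuple(int(round(v)) for v in a),(0,0,255),cv2.MARKER_CROSS,10,1)
cv2.imwrite('pics/wrist2.png',im)
E
```

```text
[ 0.52797214 -0.31054812  0.18027303] [-0.23525834 -0.19860391 -0.25517932]
[[240.4, 177.1], [289.3, 177.1], [336.5, 202.1], [387.2, 202.1], [336.7, 185.1], [388.0, 185.1]]
```

View pics/wrist2.png

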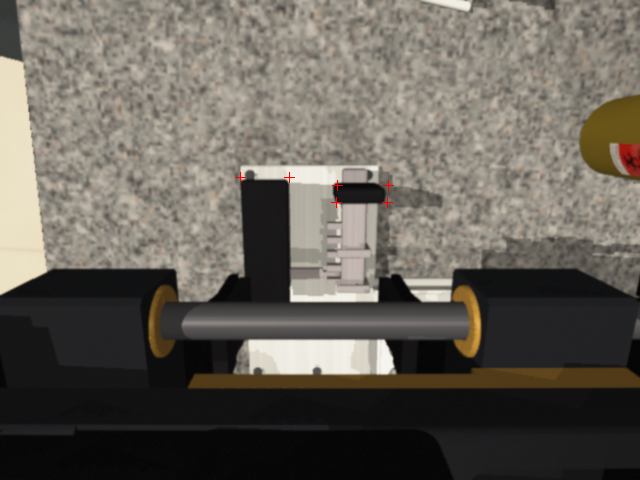

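The wrist view shows the lug at (360,183–203), which matches 36 mm drawn. The bar's far end is at v≈180 with its width as predicted for the raised position, and the robot is clear of everything.

```bash
python3 -c "
from rig import *
print(hand_in())"
```

```text
the job is handed in; nothing more can be done
None
```

The job is handed in, with no verdict returned: by the camera images, the rack dock's bolt is fully drawn against its end stop, its catch looks back up, and the arm touched only its bar and lug.

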